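Push the bottle filler's splash window up to its mark

ROBOT

A 6-joint arm with a two-finger parallel gripper is mounted at the origin on the work surface. World frame = base frame: x ahead of the robot, y to its left, z up, the work surface at z = 0. Lengths are in m, angles in rad, forces in N, time in s.
With the tool pointing down it reaches from about 0.375 to 0.825 m from the base axis. Payload 5.5 kg.
Tool frame: the origin (TCP) lies at the very end of the fingers, on their centre line; the grasp point (between the pads) lies manip.hold_point_z behind it (manip.hold_point_z is the distance from the TCP to the grasp point, in m); y points along the fingers, x is the direction in which the jaws open and shut, and the axes are right-handed (so a half turn about y gives the same grasp; the last joint's range is limited). The gripper opens to 85 mm and grips with 20 to 120 N. Pads are 22 mm wide; open, the fingers measure 114 mm over their backs; the gripper's body (76 mm by 85 mm) begins 54 mm behind the grasp point. The pads swing forward as they close: fully open they stand 13 mm farther back than shut.
Start: joints at [-1.274, 0.314, -0.047, 1.21, 0, 1.571], TCP at [0.175, -0.574, 0.231] pointing down, gripper open.
Joint ranges: [-2.67, 2.67], [-0.69, 1.73], [-1.03, 1.25], [-2.08, 2.16], [-1.42, 1.45], [-3.14, 3.14]. Speed limits (rad/s): [2.39, 2.39, 3.01, 3.14, 3.14, 3.14].

INTERFACE

Orientations are given as a 3x3 rotation matrix whose columns are the frame's x, y, z axes.
In Python, from cell import get_obs, get_image, manip, spotter gives the robot as it stands.
- The arm moves only by the shell command python3 -m handwheel 'ROWS' [OPENING] [FORCE]. ROWS is JSON, a list of rows, each an object of numbers: "tx", "ty", "tz": the shift along the world's x, y, z in m; "turn": the turn about the world's z in degrees. In form: [{"tx": .., "ty": .., "tz": .., "turn": ..}, ...]. A call has 1 to 20 rows; each row is the pose to reach, as a shift and turn from the pose commanded when the call began; what a row does not reach only later rows make up. A row lasts 1/10 s, in which the tool goes at most 50 mm and 8.59 degrees, less where a joint would pass 70% of its speed; a pose out of reach is approached as far as the arm can. A call with a gripper value outside its range is refused whole. OPENING is the closure, from -1 (fully open) to 1 (shut), set as the call begins (- or left out, the last holds). The fingers move at their own pace and stop on an object; FORCE is the grip in N (left out, the last holds). Time passes only in rows, so rows that repeat a pose let the fingers close. It gives the time, the measured TCP pose, the force and the opening at its end, in the units of the state.
- get_obs(): the state, without advancing time (a new reading comes with each control period).
- get_image(name): name is "scene" or "top"; returns a dict with "color" (384x512x3 uint8, red, green, blue), "intrinsics" (3x3 intrinsics, pixels), "k1" (the pictures are not rectified: a ray, as slopes to the right and down, at radius r is drawn at 1 + k1 r^2 times it, then the intrinsics apply), "rvec" (rotation vector, rad) and "tvec" (3), from world to camera coordinates, as OpenCV has them. Camera axes: x right, y down, z forward; pixel columns grow to the right and rows downward; lengths in m; the calibration is good to about 2 mm. A picture is of the moment at which its call begins. There is no depth.
- manip.hand_in(): hands the job in, once; it reports no verdict.
Trained networks look in a picture, given as the dict that the camera call returned (one of the last four; its "shot" number tells which), for a name from the list of things; names that differ only in an ending like _2 or _b are one class to them, and where a whole thing is asked for, a point or a joint stands for the part that bears it (a point fixed in the world has none). Each returns a list of dicts, best first, with "confidence" (0 to 1); they miss things now and then, are a little off and sometimes report something else, mostly with a low value. They report only what shows in the picture. A call takes as long as a camera call.
- spotter.masks_of(picture, label): "mask" (384x512 bool, what is visible of it) and "extent" ([centre column, centre row, width, height] in pixels, round what is visible of it).
The state is a dict: "time_s": time; "q": joint angles; "dq": joint speeds; "joint_torque": joint torques, N m; "ee_pos": TCP position; "eef_rot": TCP orientation; "force": force on the tool from outside, world axes, zero at the start; "wrist_torque": the same for the moment, N m; "gripper_width": finger opening in m.
Only numpy, scipy, OpenCV 4.12 (cv2) and the standard library are available. Lean on these libraries where they do the work, as an engineer would, in place of code of your own. Each camera call takes 0.05 s, during which the arm holds its last target. There are 200 camera calls.

TASK

Push the clear splash window of the bottle filler up from beneath its blue lip with your fingertips, gently, until its yellow index tab is level with the green mark on the rail beside it, then take the hand away and leave the window there. Do not pinch the lip or press on its top, so do not push past the mark, and leave the bottles, the bowl and the green mark alone.

Things in the scene. Friction and masses are not known exactly. Their poses are not given: they have to be found in the camera images.
- stand: Bottle filler: fixed open aluminium frame 300 mm deep, 324 wide, 442 tall. Origin on the bench where the window's plane meets it, midway between the rails; x into the filler, y left along the window, z up. Two rails (24 mm wide, 30 deep, at y = +-150) lean back 30 degrees from vertical towards +x; the window slides between them. A fixed sill fills that plane up to 70 mm along the slope.
- sash: Sliding window, clear with blue frame, 270 mm wide, 160 high, counterweighted: slides with 2 to 5 N, stays where left. Origin: middle of its lower edge, at first 120 to 170 mm up the slope, stop at 320. z: up the slope, its way of sliding; x inwards across the panel; y left. Blue lip on the lower edge: y +-115, z 0 to 14, out to x = -36 mm; below its flat underside (z = 0) 50 mm or more are open.
- lip_strip: Black rubber strip on top of the lip, 22 mm deep, 220 mm wide, 4 mm thick, riding on the sash, springy (2 mm): not to be touched by the fingers (a pinch or a push down would). Origin in the middle of its underside, at sash x = -18, y = 0, z = 14 mm; axes as the sash.
- lip_edge (a point): Middle of the front lower edge of the lip (sash x = -36, y = 0, z = 0 mm); axes as the sash. Fingertips go beneath the lip behind this edge.
- index (a point): Outer end of the yellow index tab on the left (+y) end of the lip, 6 mm thick, this point at mid thickness (sash x = -24, y = 165, z = 7 mm). Moves with the sash; axes as the sash.
- mark (a point): Inner end, at mid thickness, of the green mark: a 6 mm thick pointer clamped stiffly outside the left rail. Axes as the sash (z up the slope). The yellow tab's end passes beside it, 7 mm away in y; they are level when equal along z. At the start it is 40 to 160 mm up the slope from the tab.
- bottle_a: Brown bottle with yellow cap, 66 mm across, 190 mm tall, loose, standing on the bench beside the window. Origin under its centre. Bystander.
- bottle_b: Brown bottle with red cap, 66 mm across, 190 mm tall, loose, standing on the bench beside the window. Origin under its centre. Bystander.
- bowl: Small steel bowl, 120 mm across, 50 mm tall, loose, standing on the bench beside the filler. Origin under its centre. Bystander.

How it is judged:
By the outcome, as a careful person would: the job done as asked, in the order asked, and still so for the second after the job is handed in, with the robot touching nothing.
It also fails if it takes over 45 s, if anything falls off the work surface, if the arm or the gripper's body presses on something with over 40 N, if the wrist force passes 120 N, or if a joint passes its speed limit or range.

## Working session

There is one attempt and no reset: what is moved stays moved. The work goes in short steps, Python scripts to look and compute and a shell command to move; the robot and the scene stay as the last step left them, time stands still between calls to the robot, and variables do not carry over. Pictures are saved under pics/ and viewed, about 8 in all and at most 12, crops included, and the job is handed in when it is done.

```bash
mkdir -p pics; ls; cat > h.py <<'E'
import numpy as np, cv2
from cell import get_obs, get_image, manip, spotter
def cam(p):
    R=cv2.Rodrigues(np.array(p["rvec"],float))[0]; return R,np.array(p["tvec"],float).ravel(),np.array(p["intrinsics"],float),float(p["k1"])
def proj(p,X):
    R,t,K,k=cam(p); c=np.atleast_2d(X)@R.T+t; s=c[:,:2]/c[:,2:]; s=s*(1+k*(s**2).sum(1,keepdims=True)); return s*[K[0,0],K[1,1]]+K[:2,2]
def ray(p,uv):
    R,t,K,k=cam(p); d=(np.array(uv,float)-K[:2,2])/[K[0,0],K[1,1]]; s=d.copy()
    for _ in range(30): s=d/(1+k*(s@s))
    return -R.T@t, R.T@np.array([s[0],s[1],1])
E
python3 - <<'E'
from h import *
o=get_obs(); print(o["ee_pos"],o["eef_rot"],manip.hold_point_z,o["gripper_width"])
for n in("scene","top"):
    p=get_image(n); R,t,K,k=cam(p); print(n,-R.T@t,R[2],K[0,0],k)
    cv2.imwrite(f"pics/{n}0.png",p["color"][:,:,::-1])
    for l in("stand","sash","lip_strip","lip_edge","index","mark","bottle_a","bottle_b","bowl"):
        try: print(l,[(round(d["confidence"],2),np.round(d["extent"]).tolist(),int(d["mask"].sum())) for d in spotter.masks_of(p,l)[:3]])
        except Exception as e: print(l,e)
E
```

```text
pics
[ 0.17528286 -0.57321823  0.23044904] [[ 2.92451856e-01 -5.04188336e-04  9.56280115e-01]
 [-9.56278758e-01  1.61072193e-03  2.92452290e-01]
 [-1.68775239e-03 -9.99998576e-01 -1.10859779e-05]] 0.0187 0.08545579153134107
scene [ 0.86198272 -0.42802835  1.30978601] [-0.2054355   0.33400453 -0.91991153] 447.54315771120724 -0.09427894377632914
stand [(0.7, [256.0, 228.0, 164.0, 159.0], 12208)]
sash [(0.87, [238.0, 206.0, 94.0, 87.0], 2841)]
lip_strip [(0.78, [222.0, 207.0, 56.0, 62.0], 621)]
lip_edge [(0.71, [235.0, 210.0, 94.0, 75.0], 2707)]
index [(0.75, [239.0, 211.0, 87.0, 74.0], 2682), (0.59, [179.0, 316.0, 42.0, 40.0], 1422)]
mark [(0.68, [284.0, 157.0, 9.0, 12.0], 59)]
bottle_a [(0.66, [156.0, 258.0, 29.0, 34.0], 707), (0.56, [258.0, 143.0, 19.0, 40.0], 683)]
bottle_b [(0.66, [156.0, 258.0, 29.0, 34.0], 707), (0.56, [258.0, 143.0, 19.0, 40.0], 683)]
bowl [(0.98, [180.0, 317.0, 41.0, 40.0], 1449)]
top [ 0.44599596 -0.00429477  1.04524712] [ 0.1789637  -0.00311178 -0.98385076] 409.5885237510921 0.02055542290630241
stand [(0.95, [310.0, 160.0, 242.0, 222.0], 26054), (0.63, [378.0, 259.0, 54.0, 29.0], 1056)]
sash [(0.97, [293.0, 191.0, 157.0, 85.0], 8419), (0.72, [407.0, 204.0, 53.0, 47.0], 1834)]
lip_strip [(0.91, [289.0, 217.0, 102.0, 26.0], 851)]
lip_edge [(0.6, [294.0, 195.0, 158.0, 87.0], 8510)]
index [(0.58, [293.0, 196.0, 158.0, 85.0], 8507)]
mark [(0.61, [204.0, 165.0, 28.0, 19.0], 217)]
bottle_a [(0.95, [179.0, 235.0, 36.0, 30.0], 829), (0.91, [377.0, 260.0, 51.0, 31.0], 1071), (0.72, [293.0, 194.0, 164.0, 84.0], 8365)]
bottle_b [(0.95, [179.0, 235.0, 36.0, 30.0], 829), (0.91, [377.0, 260.0, 51.0, 31.0], 1071), (0.72, [293.0, 194.0, 164.0, 84.0], 8365)]
bowl []
```

```bash
python3 -c "
import cv2
for n in('scene','top'):
    cv2.imwrite(f'pics/{n}0b.png',cv2.resize(cv2.imread(f'pics/{n}0.png'),(800,600),interpolation=cv2.INTER_CUBIC))"
```

```text
(no output)
```

View pics/scene0b.png

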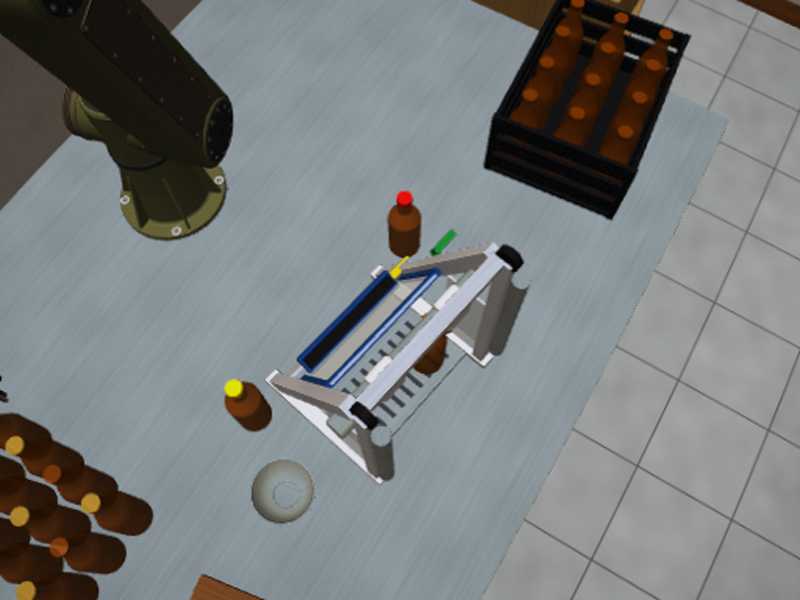

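View pics/top0b.png

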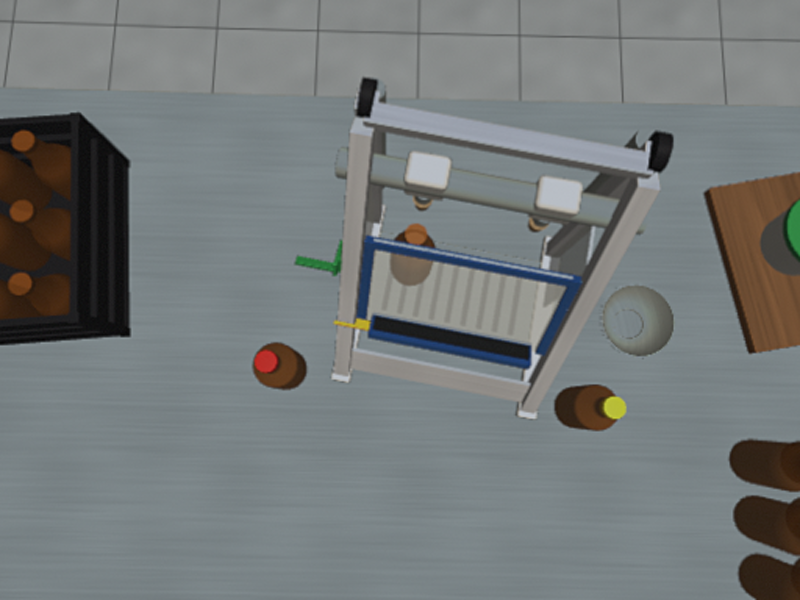

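The scene view shows the filler in the middle: lip at about (350,320), yellow tab (400,268), green mark (443,242), and the red-cap bottle near the mark. The top view has the tab's outer end at about (336,323) and the mark at about (320,263), with bottles outside both rails and the bowl to the right. The tool can only point down, so the fingertips will have to bear on the lip's front lower edge. Next I'll crop for exact points.

```bash
python3 - <<'E'
import cv2,numpy as np
t=cv2.imread('pics/top0.png');s=cv2.imread('pics/scene0.png')
a=cv2.resize(t[130:280,180:400],(800,545),interpolation=cv2.INTER_CUBIC)
b=cv2.resize(s[130:255,180:346],(797,600),interpolation=cv2.INTER_CUBIC)
cv2.imwrite('pics/c1.png',a);cv2.imwrite('pics/c2.png',b)
E
```

```text
(no output)
```

View pics/c1.png

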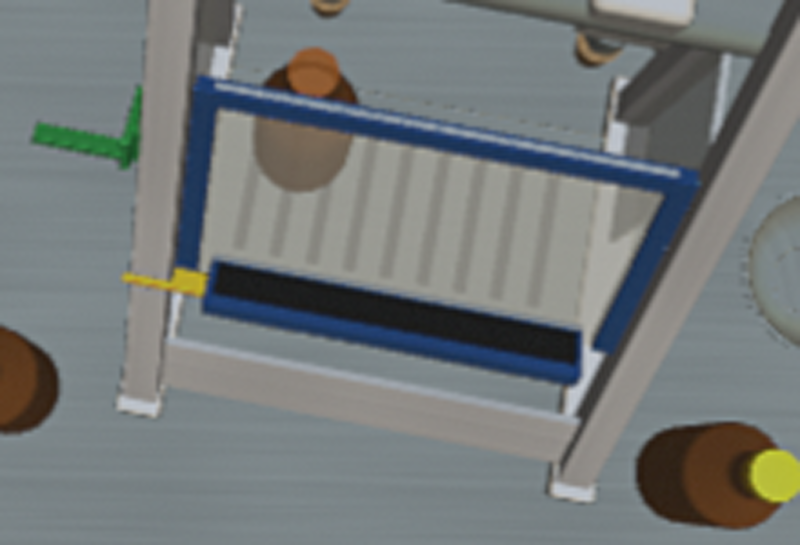

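View pics/c2.png

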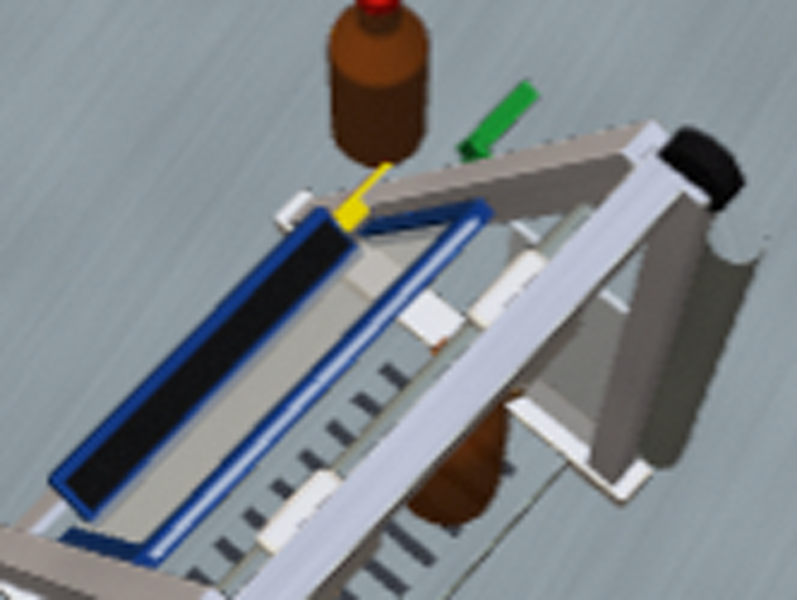

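Top crop: lip front lower corners at (203,310) and (578,383), tab end (124,278), mark inner end about (128,152). Scene crop: lip corners (322,208) and (50,482), tab end (390,165), mark inner end about (470,150). I'll fit the poses from these.

```bash
cat >> h.py <<'E'
from scipy.optimize import least_squares
c30,s30=np.cos(np.pi/6),.5
def RS(yaw):
    return cv2.Rodrigues(np.array([0,0,yaw]))[0]@np.array([[c30,0,s30],[0,1,0],[-s30,0,c30]])
def sash(P,x):  # P=X,Y,yaw,s
    R=RS(P[2]); return np.array([P[0],P[1],0])+(np.atleast_2d(x)+[0,0,P[3]])@R.T
E
python3 - <<'E'
from h import *
T,S=get_image("top"),get_image("scene")
ta=lambda u,v:np.array([180+u/3.636-.36,130+v/3.633-.36]); sb=lambda u,v:np.array([180+u/4.8-.4,130+v/4.8-.4])
m=1e-3
obs=[(T,(-29,110,18),ta(213,290)),(T,(-7,110,18),ta(217,262)),(T,(-29,-110,18),ta(580,365)),(T,(-7,-110,18),ta(580,332)),
(T,(-36,115,0),ta(203,310)),(T,(-36,-115,0),ta(578,383)),(T,(-24,165,7),ta(124,278)),
(S,(-36,115,14),sb(322,208)),(S,(-36,-115,14),sb(50,482)),(S,(-24,165,7),sb(390,165))]
f=lambda P:np.concatenate([(proj(p,sash(P,np.array(x)*m))-uv).ravel() for p,x,uv in obs])
r=least_squares(f,[.45,0,-.1,.14],loss='soft_l1'); P=r.x; print(P,np.round(f(P).reshape(-1,2),1).tolist())
g=lambda Q:np.concatenate([(proj(T,sash(P,Q))-ta(128,152)).ravel(),(proj(S,sash(P,Q))-sb(470,150)).ravel()])
q=least_squares(g,[-.024,.172,.1]); print("mark in sash",q.x,np.round(q.fun,1))
g2=lambda z:g([-.024,.172,z[0]]); q=least_squares(g2,[.1]); print("mark z fixed xy",q.x,np.round(q.fun,1))
print("edge",sash(P,[-.036,0,0]),"slope",RS(P[2])[:,2],"x'",RS(P[2])[:,0],"s",P[3])
np.save("P.npy",P)
for u in [ (T,179,243),(S,156,272)]: 
    pass
E
```

```text
[ 0.47414366 -0.08104614 -0.17153433  0.15454869] [[-0.0, -0.3], [0.7, -0.4], [-0.4, -1.2], [-0.2, -0.4], [-0.7, 1.2], [0.1, 1.5], [-0.1, -0.6], [-0.0, -0.3], [-0.6, 0.3], [-0.7, 0.2]]
mark in sash [-0.01951342  0.16781059  0.11474202] [-0.2 -0.2 -0.3  0.1]
mark z fixed xy [0.11744518] [-2.7  0.2  0.  -2.3]
edge [[ 0.51956457 -0.08891471  0.15184309]] slope [ 0.49266201 -0.08534718  0.8660254 ] x' [ 0.85331564 -0.14782565 -0.5       ] s 0.15454869046184944
```

The fit is good to about 1 px. The lip edge is at (0.520,-0.089,0.152) and the yaw is -9.8°. The mark is about 108 mm up the slope from the tab. Now I'll raise the hand, close it and go to a spot in front of the lip.

```bash
python3 -m handwheel '[{"tz":0.04},{"tz":0.08},{"tz":0.12},{"tx":0.016,"ty":0.036,"tz":0.12,"turn":-2},{"tx":0.032,"ty":0.072,"tz":0.12,"turn":-4},{"tx":0.048,"ty":0.108,"tz":0.12,"turn":-6},{"tx":0.064,"ty":0.144,"tz":0.12,"turn":-8},{"tx":0.080,"ty":0.180,"tz":0.12,"turn":-10},{"tx":0.096,"ty":0.216,"tz":0.12,"turn":-12},{"tx":0.112,"ty":0.252,"tz":0.12,"turn":-14},{"tx":0.128,"ty":0.288,"tz":0.12,"turn":-16},{"tx":0.144,"ty":0.324,"tz":0.12,"turn":-18},{"tx":0.160,"ty":0.360,"tz":0.12,"turn":-20},{"tx":0.176,"ty":0.396,"tz":0.12,"turn":-22},{"tx":0.192,"ty":0.432,"tz":0.12,"turn":-24},{"tx":0.208,"ty":0.468,"tz":0.12,"turn":-26},{"tx":0.225,"ty":0.505,"tz":0.12,"turn":-26.8},{"tx":0.225,"ty":0.505,"tz":0.12,"turn":-26.8}]' 1 20; python3 -c "
from h import *
o=get_obs();print(o['ee_pos'],o['eef_rot'],o['force'],o['q'])"
```

```text
[ 0.17546873 -0.57374703  0.23131483] [[ 2.92468728e-01  5.80976186e-06  9.56275088e-01]
 [-9.56275088e-01  1.57842366e-05  2.92468728e-01]
 [-1.33948986e-05 -1.00000000e+00  1.01721261e-05]] [-0.04539814 -0.52231831 -0.03669683] [-1.27400566e+00  3.13471552e-01 -4.71039402e-02  1.21023423e+00
  1.01719016e-05  1.57077957e+00]invalid input at $[0]: expected keys tx, ty, tz, turn
```

```bash
python3 -m handwheel '[{"tx":0,"ty":0,"tz":0.04,"turn":0},{"tx":0,"ty":0,"tz":0.08,"turn":0},{"tx":0,"ty":0,"tz":0.12,"turn":0},{"tx":0.016,"ty":0.036,"tz":0.12,"turn":-2},{"tx":0.032,"ty":0.072,"tz":0.12,"turn":-4},{"tx":0.048,"ty":0.108,"tz":0.12,"turn":-6},{"tx":0.064,"ty":0.144,"tz":0.12,"turn":-8},{"tx":0.080,"ty":0.180,"tz":0.12,"turn":-10},{"tx":0.096,"ty":0.216,"tz":0.12,"turn":-12},{"tx":0.112,"ty":0.252,"tz":0.12,"turn":-14},{"tx":0.128,"ty":0.288,"tz":0.12,"turn":-16},{"tx":0.144,"ty":0.324,"tz":0.12,"turn":-18},{"tx":0.160,"ty":0.360,"tz":0.12,"turn":-20},{"tx":0.176,"ty":0.396,"tz":0.12,"turn":-22},{"tx":0.192,"ty":0.432,"tz":0.12,"turn":-24},{"tx":0.208,"ty":0.468,"tz":0.12,"turn":-26},{"tx":0.225,"ty":0.505,"tz":0.12,"turn":-26.8},{"tx":0.225,"ty":0.505,"tz":0.12,"turn":-26.8}]' 1 20; python3 -c "
from h import *
o=get_obs();print(o['ee_pos'],o['eef_rot'],o['force'],o['q'])"
```

```text
time_s: 2.9
ee_pos: [0.4018, -0.0657, 0.3513]
eef_rot: [[-0.16, 0.001, 0.987], [-0.987, 0.002, -0.161], [-0.002, -1.0, 0.001]]
force: [-0.6, -0.4, 0.1]
gripper_width: -0.0002
[ 0.40175601 -0.06568427  0.35130693] [[-1.60499353e-01  9.25262881e-04  9.87035512e-01]
 [-9.87034163e-01  1.74993005e-03 -1.60500774e-01]
 [-1.87574851e-03 -9.99998041e-01  6.32403433e-04]] [-0.5839188  -0.39102713  0.1377604 ] [-1.63585048e-01 -7.72621718e-02 -2.21731190e-01  1.42569938e+00
  1.87725421e-03  3.13920562e+00]
```

```bash
python3 -m handwheel '[{"tx":0,"ty":0,"tz":-0.04,"turn":2},{"tx":0,"ty":0,"tz":-0.08,"turn":4},{"tx":0,"ty":0,"tz":-0.12,"turn":5},{"tx":0,"ty":0,"tz":-0.16,"turn":5},{"tx":0,"ty":0,"tz":-0.19,"turn":5},{"tx":0,"ty":0,"tz":-0.211,"turn":5},{"tx":0.025,"ty":-0.005,"tz":-0.211,"turn":5},{"tx":0.05,"ty":-0.01,"tz":-0.211,"turn":5},{"tx":0.07,"ty":-0.013,"tz":-0.211,"turn":5},{"tx":0.07,"ty":-0.013,"tz":-0.211,"turn":5},{"tx":0.07,"ty":-0.013,"tz":-0.211,"turn":5}]'; python3 - <<'E'
from h import *
T,S=get_image("top"),get_image("scene")
a=cv2.resize(T["color"][150:280,200:370,::-1],(390,300),interpolation=cv2.INTER_CUBIC)
b=cv2.resize(S["color"][120:270,170:340,::-1],(680,600),interpolation=cv2.INTER_CUBIC)
cv2.imwrite('pics/d.png',b)
E
```

```text
time_s: 4.0
ee_pos: [0.4696, -0.0827, 0.14]
eef_rot: [[-0.084, -0.001, 0.996], [-0.996, 0.0, -0.084], [-0.0, -1.0, -0.001]]
force: [-0.2, -0.0, -0.1]
gripper_width: 0.0
```

View pics/d.png

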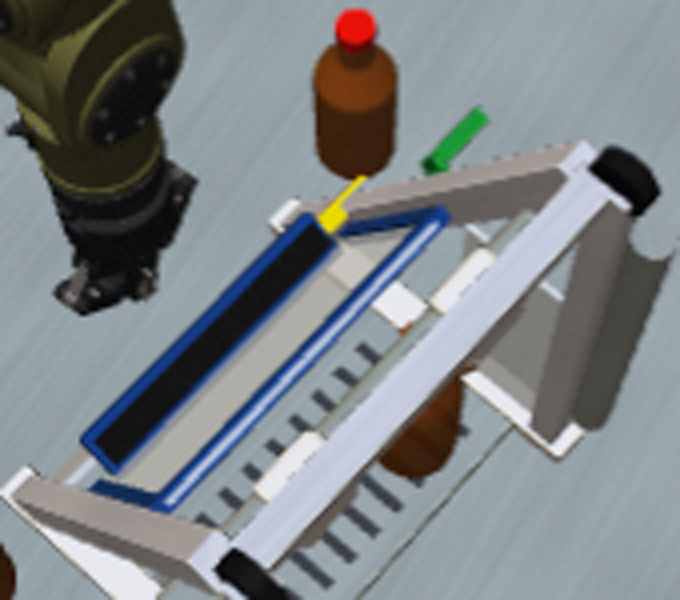

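The hand is in front of the lip and clear of the bottle, tab and mark, and the fingers are near (110,295) left of the lip. Next I approach to contact slowly.

```bash
python3 -c "
from h import *
print(proj(get_image('scene'),get_obs()['ee_pos']))"; python3 -m handwheel '[{"tx":0.01,"ty":-0.0017,"tz":0,"turn":0},{"tx":0.02,"ty":-0.0035,"tz":0,"turn":0},{"tx":0.027,"ty":-0.0047,"tz":0,"turn":0},{"tx":0.03,"ty":-0.005,"tz":0,"turn":0},{"tx":0.03,"ty":-0.005,"tz":0,"turn":0}]';  python3 -m handwheel '[{"tx":0.002,"ty":-0.0003,"tz":0,"turn":0},{"tx":0.004,"ty":-0.0007,"tz":0,"turn":0},{"tx":0.004,"ty":-0.0007,"tz":0,"turn":0}]';python3 -m handwheel '[{"tx":0.002,"ty":-0.0003,"tz":0,"turn":0},{"tx":0.004,"ty":-0.0007,"tz":0,"turn":0},{"tx":0.004,"ty":-0.0007,"tz":0,"turn":0}]'
```

```text
[[204.22880428 191.89946193]]
time_s: 4.65
ee_pos: [0.5009, -0.0872, 0.1402]
eef_rot: [[-0.083, -0.0, 0.997], [-0.997, 0.0, -0.083], [-0.0, -1.0, -0.0]]
force: [-0.1, -0.1, -1.2]
gripper_width: -0.0
time_s: 4.95
ee_pos: [0.5045, -0.0879, 0.1403]
eef_rot: [[-0.083, 0.0, 0.997], [-0.997, 0.0, -0.083], [-0.0, -1.0, 0.0]]
force: [-0.4, -0.1, 0.1]
gripper_width: 0.0
time_s: 5.25
ee_pos: [0.5076, -0.0884, 0.1401]
eef_rot: [[-0.083, -0.002, 0.997], [-0.997, 0.001, -0.083], [-0.001, -1.0, -0.002]]
force: [-3.2, 1.3, 2.0]
gripper_width: 0.0003
```

Contact came at 3 N, within 2 mm of the predicted place. Now up the slope, 30 mm first.

```bash
python3 -m handwheel '[{"tx":0.003,"ty":-0.0005,"tz":0.0035,"turn":0},{"tx":0.0055,"ty":-0.0009,"tz":0.0078,"turn":0},{"tx":0.008,"ty":-0.0014,"tz":0.0121,"turn":0},{"tx":0.0105,"ty":-0.0018,"tz":0.0164,"turn":0},{"tx":0.013,"ty":-0.0022,"tz":0.0208,"turn":0},{"tx":0.0155,"ty":-0.0027,"tz":0.0252,"turn":0},{"tx":0.0155,"ty":-0.0027,"tz":0.0252,"turn":0}]'; cat > look.py <<'E'
import sys
from h import *
T,S=get_image("top"),get_image("scene"); P=np.load("P.npy")
def blob(p,lo,hi,c,w=40):
    h=cv2.cvtColor(p["color"],cv2.COLOR_RGB2HSV); m=cv2.inRange(h,lo,hi); k=np.zeros_like(m); u,v=np.int32(c); k[max(v-w,0):v+w,max(u-w,0):u+w]=1
    v,u=np.nonzero(m*k); return np.c_[u,v]
print("force",np.round(get_obs()["force"],1))
# yellow tab outer end: predict along slope
for n,p in(("top",T),("scene",S)):
    tr=np.array([proj(p,sash([*P[:3],s],[-.024,.165,.007]))[0] for s in np.arange(.14,.30,.001)])
    y=blob(p,(22,120,120),(33,255,255),tr[60],45)
    if len(y):
        d=np.array([[np.hypot(*(t-q)) for q in y] for t in tr]); i=d.min(1); 
        # extreme pixel away from lip
        out=proj(p,sash(P,[-.024,.165,.007]))[0]-proj(p,sash(P,[-.024,.12,.007]))[0]; out/=np.hypot(*out)
        e=y[np.argsort(y@out)[-4:]].mean(0); j=np.argmin(np.hypot(*(tr-e).T)); print(n,"tab end",e,"s=%.4f"%(.14+j*.001),"dist %.1f"%np.hypot(*(tr[j]-e)))
if len(sys.argv)>1:
    cv2.imwrite(sys.argv[1],np.vstack([cv2.resize(S["color"][130:205,220:340,::-1],(480,300),interpolation=cv2.INTER_CUBIC),cv2.resize(T["color"][140:215,190:310,::-1],(480,300),interpolation=cv2.INTER_CUBIC)]))
E
python3 look.py
```

```text
time_s: 5.95
ee_pos: [0.5221, -0.091, 0.1653]
eef_rot: [[-0.083, -0.004, 0.997], [-0.997, 0.001, -0.083], [-0.001, -1.0, -0.004]]
force: [-6.5, 0.5, 3.9]
gripper_width: -0.0002
force [-7.7  1.7  4.5]
top tab end [214.5 197.5] s=0.1840 dist 0.4
scene tab end [263.5 163.5] s=0.1800 dist 0.1
```

```bash
python3 -m handwheel '[{"tx":0.0025,"ty":-0.0004,"tz":0.0043,"turn":0},{"tx":0.005,"ty":-0.0009,"tz":0.0087,"turn":0},{"tx":0.0075,"ty":-0.0013,"tz":0.013,"turn":0},{"tx":0.01,"ty":-0.0017,"tz":0.0173,"turn":0},{"tx":0.0125,"ty":-0.0021,"tz":0.0216,"turn":0},{"tx":0.015,"ty":-0.0026,"tz":0.026,"turn":0}]';python3 look.py;  python3 -m handwheel '[{"tx":0.0025,"ty":-0.0004,"tz":0.0043,"turn":0},{"tx":0.005,"ty":-0.0009,"tz":0.0087,"turn":0},{"tx":0.0075,"ty":-0.0013,"tz":0.013,"turn":0},{"tx":0.01,"ty":-0.0017,"tz":0.0173,"turn":0},{"tx":0.0125,"ty":-0.0021,"tz":0.0216,"turn":0},{"tx":0.0125,"ty":-0.0021,"tz":0.0216,"turn":0}]'; python3 look.py pics/e.png
```

```text
time_s: 6.65
ee_pos: [0.5364, -0.0934, 0.1907]
eef_rot: [[-0.083, -0.005, 0.997], [-0.997, 0.001, -0.083], [-0.001, -1.0, -0.005]]
force: [-7.6, 1.8, 0.1]
gripper_width: -0.0002
force [-8.3  1.7  3.9]
top tab end [216.25 189.25] s=0.2120 dist 1.6
scene tab end [267.5 162.5] s=0.2080 dist 0.1
time_s: 7.35
ee_pos: [0.5493, -0.0957, 0.213]
eef_rot: [[-0.083, -0.004, 0.997], [-0.997, 0.001, -0.083], [-0.001, -1.0, -0.004]]
force: [-8.7, 2.4, 5.4]
gripper_width: -0.0002
force [-8.3  1.6  5.2]
top tab end [215.75 181.  ] s=0.2380 dist 0.7
scene tab end [271.  161.5] s=0.2330 dist 0.0
```

View pics/e.png

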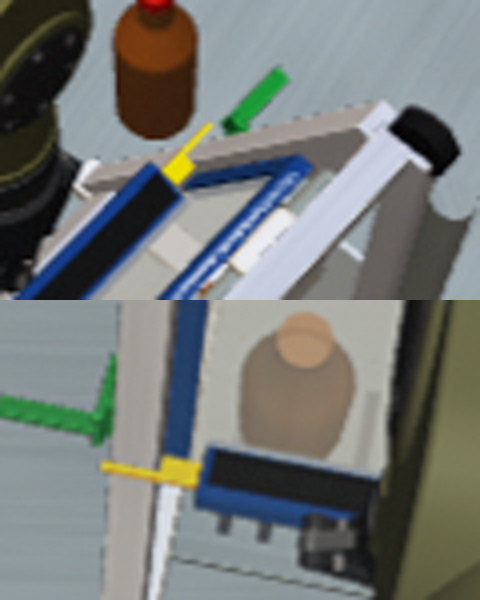

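The tab is still clearly short of the mark. In the top crop its end is at (100,466) and the mark's inner end is at about (98,435). I'll measure the two pointers' centre lines with subpixel profiles in both views, as a differential measurement.

```bash
cat > lev.py <<'E'
from h import *
P=np.load("P.npy")
def metric(p,col):
    h=cv2.cvtColor(p["color"],cv2.COLOR_RGB2HSV).astype(float); lo,hi=(22,34) if col=="y" else (50,85)
    c=p["color"].astype(float)
    w=(np.minimum(c[...,0],c[...,1])-c[...,2]) if col=="y" else (c[...,1]-np.maximum(c[...,0],c[...,2]))
    return np.clip(w-25,0,120).astype(np.float32)
def fit(views,col,ya,yb,x0,z0):
    q=np.array([x0,z0]); ys=np.linspace(ya,yb,9); W=[metric(p,col) for p in views]
    for it in range(4):
        obs=[]
        for p,w in zip(views,W):
            pts=proj(p,sash([*P[:3],0],np.c_[np.full(9,q[0]),ys,np.full(9,q[1])])); d=pts[-1]-pts[0]; d/=np.hypot(*d); n=np.array([-d[1],d[0]])
            k=np.linspace(-7,7,57); g=pts[:,None]+k[None,:,None]*n
            v=cv2.remap(w,g[...,0].astype(np.float32),g[...,1].astype(np.float32),cv2.INTER_LINEAR)
            ok=v.sum(1)>150; off=(v@k)/np.maximum(v.sum(1),1e-6); width=(v.sum(1)/np.maximum(v.max(1),1))*.25
            obs.append((p,n,pts,off,ok,width))
        f=lambda r:np.concatenate([((proj(p,sash([*P[:3],0],np.c_[np.full(9,r[0]),ys,np.full(9,r[1])]))-pts)@n-off)[ok] for p,n,pts,off,ok,_ in obs])
        r=least_squares(f,q); q=r.x
    print(col,"x,z(mm)",np.round(q*1e3,1),"rms %.2f"%np.sqrt((r.fun**2).mean()),[(int(o[4].sum()),round(float(np.median(o[5])),1)) for o in obs])
    return q
V=[get_image("top"),get_image("scene")]
s0=float(__import__("sys").argv[1])
a=fit(V,"y",.150,.162,-.024,s0+.007); b=fit(V,"g",.183,.200,-.020,.267)
R=[proj(p,sash([*P[:3],0],[[-.024,.165,a[1]],[-.024,.165,a[1]+.01]])) for p in V]
print("dz along slope %.1f mm, dx %.1f"%((b[1]-a[1])*1e3,(b[0]-a[0])*1e3),[np.round(r[1]-r[0],2).tolist() for r in R], np.round(get_obs()["ee_pos"],4),np.round(get_obs()["force"],1))
E
python3 lev.py .235
```

```text
y x,z(mm) [-25.1 246.8] rms 0.06 [(9, 2.2), (9, 1.7)]
g x,z(mm) [-19.3 270.5] rms 0.04 [(9, 4.7), (9, 4.1)]
dz along slope 23.7 mm, dx 5.8 [[0.19, -3.2], [1.5, -0.37]] [ 0.5493 -0.0957  0.213 ] [-9.3  1.6  4.4]
```

```bash
sed -i 's/np.clip(w-25,0,120)/np.clip(w-15,0,30)*4/' lev.py; python3 lev.py .239; python3 -m handwheel '[{"tx":0.002,"ty":-0.0003,"tz":0.0035,"turn":0},{"tx":0.004,"ty":-0.0007,"tz":0.0069,"turn":0},{"tx":0.006,"ty":-0.001,"tz":0.0104,"turn":0},{"tx":0.0085,"ty":-0.0014,"tz":0.0147,"turn":0},{"tx":0.0085,"ty":-0.0014,"tz":0.0147,"turn":0},{"tx":0.0085,"ty":-0.0014,"tz":0.0147,"turn":0}]'; python3 lev.py .256
```

```text
time_s: 8.15
ee_pos: [0.5576, -0.0971, 0.2276]
eef_rot: [[-0.083, -0.004, 0.997], [-0.997, 0.001, -0.083], [-0.001, -1.0, -0.004]]
force: [-9.1, 1.6, 4.4]
gripper_width: 0.0  File "lev.py", line 7
    return np.clip(w-15,0,30)*4.astype(np.float32)
                               ^
SyntaxError: invalid decimal literal
  File "lev.py", line 7
    return np.clip(w-15,0,30)*4.astype(np.float32)
                               ^
SyntaxError: invalid decimal literal
```

```bash
sed -i 's/np.clip(w-15,0,30)\*4/(np.clip(w-15,0,30)*4)/' lev.py; python3 lev.py .256; python3 look.py pics/f.png
```

```text
y x,z(mm) [-24.8 263.2] rms 0.10 [(9, 3.5), (9, 2.3)]
g x,z(mm) [-19.8 270.7] rms 0.06 [(9, 5.6), (9, 4.8)]
dz along slope 7.5 mm, dx 5.0 [[0.19, -3.3], [1.54, -0.38]] [ 0.5576 -0.0971  0.2277] [-8.4  1.3  4.2]
force [-8.7  2.3  4.9]
top tab end [215.5 175.5] s=0.2550 dist 0.1
scene tab end [274.5 160.5] s=0.2560 dist 0.2
```

View pics/f.png

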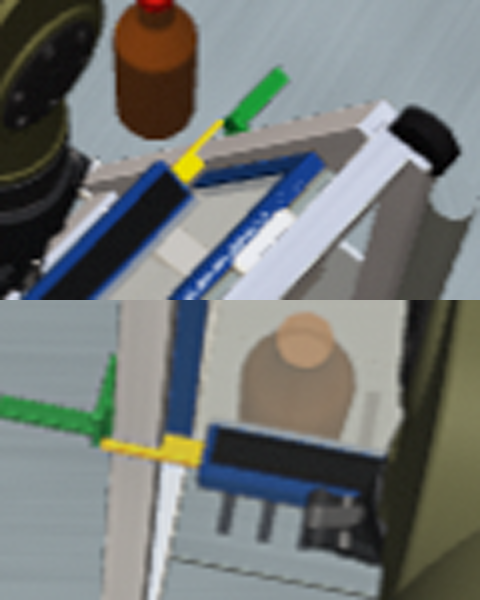

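The tab end now sits just below the mark in both views, with 7.5 mm to go. I'll push most of it and measure again.

```bash
python3 -m handwheel '[{"tx":0.001,"ty":-0.0002,"tz":0.0017,"turn":0},{"tx":0.002,"ty":-0.0003,"tz":0.0035,"turn":0},{"tx":0.003,"ty":-0.0005,"tz":0.0052,"turn":0},{"tx":0.003,"ty":-0.0005,"tz":0.0052,"turn":0},{"tx":0.003,"ty":-0.0005,"tz":0.0052,"turn":0}]'; python3 lev.py .262;python3 lev.py .262
```

```text
time_s: 8.85
ee_pos: [0.5603, -0.0975, 0.2325]
eef_rot: [[-0.083, -0.005, 0.997], [-0.997, 0.001, -0.083], [-0.001, -1.0, -0.005]]
force: [-10.1, 0.3, 3.6]
gripper_width: 0.0004
y x,z(mm) [-25.8 269.8] rms 0.12 [(9, 3.4), (9, 2.2)]
g x,z(mm) [-19.8 270.7] rms 0.06 [(9, 5.6), (9, 4.8)]
dz along slope 0.9 mm, dx 6.0 [[0.19, -3.34], [1.55, -0.38]] [ 0.5603 -0.0976  0.2325] [-9.9  1.9  2.8]
y x,z(mm) [-25.7 269.7] rms 0.12 [(9, 3.4), (9, 2.3)]
g x,z(mm) [-19.8 270.7] rms 0.06 [(9, 5.6), (9, 4.8)]
dz along slope 1.0 mm, dx 5.9 [[0.19, -3.34], [1.55, -0.38]] [ 0.5603 -0.0976  0.2325] [-9.7  1.6  3.4]
```

1–1.5 mm left. One last nudge of 1 mm, then withdraw horizontally straight away from the lip.

```bash
python3 -m handwheel '[{"tx":0.0005,"ty":-0.0001,"tz":0.0009,"turn":0},{"tx":0.0005,"ty":-0.0001,"tz":0.0009,"turn":0},{"tx":0.0005,"ty":-0.0001,"tz":0.0009,"turn":0}]'; python3 lev.py .263; python3 -m handwheel '[{"tx":-0.003,"ty":0.0005,"tz":0,"turn":0},{"tx":-0.01,"ty":0.0017,"tz":0,"turn":0},{"tx":-0.02,"ty":0.0035,"tz":0,"turn":0},{"tx":-0.03,"ty":0.005,"tz":0,"turn":0},{"tx":-0.03,"ty":0.005,"tz":0,"turn":0},{"tx":-0.03,"ty":0.005,"tz":0,"turn":0}]'; python3 lev.py .263; python3 look.py pics/g.png
```

```text
time_s: 9.35
ee_pos: [0.5607, -0.0976, 0.2332]
eef_rot: [[-0.083, -0.005, 0.997], [-0.997, 0.001, -0.083], [-0.001, -1.0, -0.005]]
force: [-8.1, 1.1, 2.1]
gripper_width: -0.0
y x,z(mm) [-25.3 270. ] rms 0.12 [(9, 3.6), (9, 2.6)]
g x,z(mm) [-19.8 270.7] rms 0.06 [(9, 5.6), (9, 4.8)]
dz along slope 0.7 mm, dx 5.5 [[0.19, -3.35], [1.55, -0.38]] [ 0.5607 -0.0976  0.2332] [-9.1  1.3  2.1]
time_s: 10.05
ee_pos: [0.5334, -0.093, 0.2343]
eef_rot: [[-0.083, 0.001, 0.997], [-0.997, 0.0, -0.083], [-0.0, -1.0, 0.001]]
force: [-0.7, -0.1, -0.5]
gripper_width: 0.0001
y x,z(mm) [-25.3 270. ] rms 0.12 [(9, 3.6), (9, 2.6)]
g x,z(mm) [-19.8 270.7] rms 0.06 [(9, 5.6), (9, 4.8)]
dz along slope 0.7 mm, dx 5.5 [[0.19, -3.35], [1.55, -0.38]] [ 0.5337 -0.0931  0.2341] [ 0.7 -0.2 -0.4]
force [ 0.6 -0.5 -0.3]
top tab end [215.5 173.5] s=0.2610 dist 0.1
scene tab end [275.  160.5] s=0.2600 dist 0.1
```

View pics/g.png

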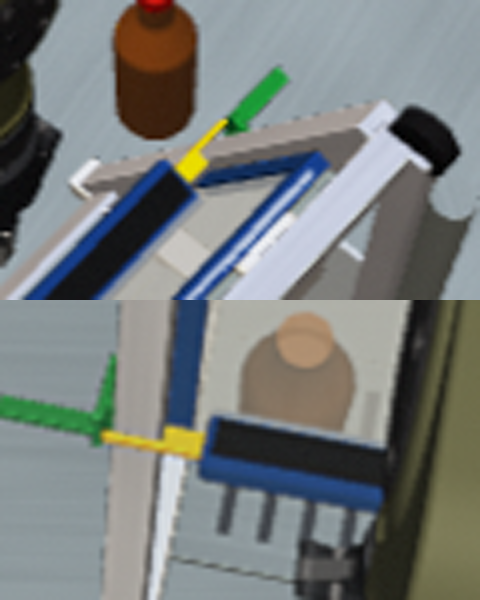

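The tab is level with the mark to within measurement (0.7 mm low) and stayed there when the contact was released. The fingers are free and no force shows. I'll back off further, do a last check and hand in.

```bash
python3 -m handwheel '[{"tx":-0.03,"ty":0.005,"tz":0,"turn":0},{"tx":-0.06,"ty":0.01,"tz":0.01,"turn":0},{"tx":-0.09,"ty":0.015,"tz":0.03,"turn":0},{"tx":-0.1,"ty":0.017,"tz":0.05,"turn":0},{"tx":-0.1,"ty":0.017,"tz":0.05,"turn":0},{"tx":-0.1,"ty":0.017,"tz":0.05,"turn":0},{"tx":-0.1,"ty":0.017,"tz":0.05,"turn":0}]'; python3 lev.py .263; python3 - <<'E'
from h import *
T,S=get_image("top"),get_image("scene")
for p in(T,S): print([(l,np.round(d["extent"]).tolist()) for l in("bottle_a","bowl") for d in spotter.masks_of(p,l)[:2]])
print(manip.hand_in())
E
```

```text
time_s: 10.95
ee_pos: [0.4338, -0.0761, 0.283]
eef_rot: [[-0.083, -0.001, 0.997], [-0.997, 0.001, -0.083], [-0.0, -1.0, -0.001]]
force: [-0.1, 0.5, -0.7]
gripper_width: -0.0
y x,z(mm) [-25.3 270. ] rms 0.12 [(9, 3.5), (9, 2.6)]
g x,z(mm) [-19.8 270.8] rms 0.06 [(9, 5.5), (9, 4.8)]
dz along slope 0.8 mm, dx 5.4 [[0.19, -3.35], [1.55, -0.38]] [ 0.4335 -0.076   0.2828] [ 0.2 -0.2 -0.5]
[('bottle_a', [178.0, 233.0, 37.0, 31.0]), ('bowl', [406.0, 202.0, 55.0, 38.0])]
[('bottle_a', [157.0, 260.0, 29.0, 34.0]), ('bottle_a', [260.0, 142.0, 19.0, 41.0]), ('bowl', [180.0, 316.0, 41.0, 38.0]), ('bowl', [251.0, 212.0, 99.0, 89.0])]
the job is handed in; nothing more can be done
None
```

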